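# Clamp the almond jar in the one-handed board and unscrew its lid

## Robot

A 6-joint arm with a two-finger parallel gripper is mounted at the origin on the work surface. World frame = base frame: x ahead of the robot, y to its left, z up, the work surface at z = 0. Lengths are in m, angles in degrees, forces in N, time in s.
With the tool pointing down it reaches from about 0.275 to 0.825 m from the base axis. Payload 5.2 kg.
Tool frame: the origin (TCP) lies on the centre line of the jaws, within the pads' length; the fingertips stand 14 mm ahead of it and the grasp point (between the pads) lies 5 mm behind it (arm.finger_overhang is the distance from the TCP to the fingertips, in m); z points along the fingers, y is the direction in which the jaws open and shut (so a half turn about z gives the same grasp; the last joint's range is limited). The gripper opens to 93 mm and grips with 3 to 60 N. Pads are 15 mm wide; open, the fingers measure 128 mm over their backs; the gripper's body (75 mm by 188 mm) begins 65 mm behind the grasp point.
Start: joints at [-88.854, 14.817, 87.949, -0, 77.235, -11.62], TCP at [0.122, -0.536, 0.233] pointing down, gripper open.
Joint ranges: [-179.93, 179.93], [-52.35, 119.4], [10.71, 147.94], [-69.91, 249.91], [12.55, 155.21], [-178.61, 178.61]. Speed limits (degrees/s): [147.25, 147.25, 180, 180, 180, 180].

## Interface

Orientations are given as [roll, pitch, yaw] about the fixed x, y, z axes, in that order (R = Rz(yaw) Ry(pitch) Rx(roll)).
In Python, from workcell import arm, imaging gives the robot as it stands.
- The arm moves only by the tool apply_moves, never from a script. Its argument "deltas" is a list of rows, each an object with "xyz": the shift along the tool's x, y, z in m, a list of three; "yaw": the turn about the tool's z in degrees. A call has 1 to 12 rows; each row shifts and turns the commanded pose from where the row before left it, along the tool's axes as they then stand; what a row does not reach is not made up. A row lasts 1/12 s, in which the tool goes at most 41.7 mm and 7.16 degrees, less where a joint would pass 70% of its speed; a pose out of reach is approached as far as the arm can. A call with a gripper value outside its range is refused whole. "hand" is the opening, from 0 (shut) to 1 (fully open), set as the call begins (left out, the last holds). The fingers move at their own pace and stop on an object; "newtons" is the grip in N (left out, the last holds). Time passes only in rows, so rows that do not move let the fingers close. It gives the time, the measured TCP pose, the force and the opening at its end, in the units of the state.
- arm.get_state(): the state, without advancing time (a new reading comes with each control period).
- imaging.get_image(name): name is "side" or "top" or "wrist"; returns a dict with "image" (384x512x3 uint8, blue, green, red), "mtx" (3x3 intrinsics, pixels), "R" (3x3) and "t" (3): a world point X has camera coordinates R X + t. Camera axes: x right, y down, z forward; pixel columns grow to the right and rows downward; lengths in m; the calibration is good to about 2 mm. A picture is of the moment at which its call begins. There is no depth.
- arm.job_done(): hands the job in, once; it reports no verdict.
The state is a dict: "clock": time; "joints": joint angles; "qd": joint speeds; "joint_efforts": joint torques, N m; "eef_pos": TCP position; "tcp_rot": TCP orientation; "force": force on the tool from outside, world axes, zero at the start; "ft_torque": the same for the moment, N m; "opening": opening from 0.0 (shut) to 1.0 (fully open).
Only numpy, scipy, OpenCV 4.12 (cv2) and the standard library are available. Lean on these libraries where they do the work, as an engineer would, in place of code of your own. Each camera call takes 0.05 s, during which the arm holds its last target.

## Task

Open the jar of almonds on the one-handed preparation board: slide the teal jaw along its rods with a firm push until it pinches the jar tightly against the grey jaw, then unscrew the tight red lid anticlockwise, stop turning as soon as its threads come free, and lift it straight off. Finish while still holding the lid, level and just above the mouth of the jar (a centimetre or two clear, touching nothing else), with the jar still upright and pinched between the jaws. Leave everything else on the bench where it is.

Things in the scene. Friction and masses are not known exactly. Their poses are not given: they have to be found in the camera images.
- board: White one-handed preparation board fixed to the bench, top 22 mm above it. Origin: on the bench under the axis of the jar once seated in the fixed grey V jaw; z up, y = the way the teal jaw closes. Slab x -85..165, y -215..100 mm. Grey jaw at y 15..75 mm, 67 mm above bench. Two steel rods along y at x +-55 mm, 38 mm above bench, end bar at y -199 mm, 42 mm above bench.
- jaw: Teal sliding V jaw, 67 mm above the bench, rubber pads that give 2 mm; slides along the board's y, stays where left. About 10 N moves it; push with 20 to 25 N in all to pinch the jar well (about 10 N of pinch stays after letting go). Frame parallel to the board's; origin on the bench under the axis of a jar seated in its V: shut on the jar when it meets the board's; starts 45 to 70 mm short.
- push_point (a point): On the outer face (facing the board's -y) of the jaw's upright thumb plate, 67 mm above the bench: the place to push, towards +y. The plate is 46 mm wide, 12 mm thick, its top 92 mm above the bench; the face lies 86 mm behind (-y of) the jaw's origin.
- jar: Clear glass jar of almonds, 72 mm across, 95 mm high to its mouth, about 0.4 kg, standing loose on the board between the jaws; it slides and centres as the jaw closes. Origin: centre of its underside, z up. Unpinched, it just turns along with its lid.
- jar_mouth (a point): Centre of the jar's mouth, on its axis 95 mm above its underside. The jar's shoulder begins 3 mm below the closed lid's lower edge.
- lid: Red twist-off lid, 63 mm across, 16 mm high, tight (about 0.4 N m). Origin: centre of its lower edge, 86 mm above the jar's underside when closed; z up; x parallel to the jar's x when tight. Its four lugs come free after about 41 degrees anticlockwise from above (a springy liner pushes it up with 14 N), lift off up to 70 degrees, then the lugs meet the next threads. Sideways play 2 mm.
- lid_top (a point): Centre of the lid's top face, 16 mm above its lower edge.
- snack_box: Lime green lidded snack box, 100 x 75 x 61 mm, on the turntable. Bystander; origin under its centre.
- tumbler: Stainless steel tumbler, 76 mm across, 115 mm high, on the turntable. Bystander.
- container: Clear acrylic container with a white latch lid, 104 x 78 x 88 mm, on the turntable. Bystander.
- cup: Little black silicone cup, 64 mm across, 50 mm high, on the turntable. Bystander.
- mug: Blue ceramic mug, 82 mm across, 95 mm high, on the bench to the right. Bystander.
- mill: Dark wooden pepper mill, 54 mm across, 146 mm high, standing on the bench to the left, near the robot. Bystander.
There are look-alikes about, which are no part of the job. What is shaped like the jar but purple is not meant. There is more than one size of the lid; the one meant has the size given above.

How it is judged:
By the outcome, as a careful person would: the job done as asked, in the order asked, and still so for the second after the job is handed in, while the arm keeps its last pose, push and grip.
It also fails if it takes over 58 s, if anything falls off the work surface, if the arm or the gripper's body presses on something with over 40 N, if the wrist force passes 120 N, or if a joint passes its speed limit or range.

## Working session

There is one attempt and no reset: what is moved stays moved. The work goes in short steps, Python scripts to look and compute and a tool call to move; the robot and the scene stay as the last step left them, time stands still between calls to the robot, and variables do not carry over. Pictures are saved under pics/ and viewed, and the job is handed in when it is done.

Besides the shell and the picture viewer there is one more tool, called after "Request:" as name(argument=value, ...) on one line, values as JSON. apply_moves: Moves the arm, as the interface text tells. Its arguments: {"type":"object","properties":{"deltas":{"type":"array","items":{"type":"object","properties":{"xyz":{"type":"array","items":{"type":"number"}},"yaw":{"type":"number"}}}},"hand":{"type":"number"},"newtons":{"type":"number"}},"required":["deltas"]}

```bash
mkdir -p pics; ls; cat > h.py <<'E'
import numpy as np,cv2,pickle
from workcell import arm,imaging
def snap(n,tag):
    d=imaging.get_image(n); cv2.imwrite(f'pics/{tag}.png',d['image']); pickle.dump(d,open(f'{tag}.pkl','wb')); return d
def load(tag): return pickle.load(open(f'{tag}.pkl','rb'))
def onplane(d,uv,z):
    r=np.linalg.inv(d['mtx'])@np.array([uv[0],uv[1],1.]); R=np.array(d['R']);t=np.array(d['t'])
    c=-R.T@t; w=R.T@r; return c+w*(z-c[2])/w[2]
def proj(d,X):
    p=np.array(d['mtx'])@(np.array(d['R'])@np.array(X)+np.array(d['t'])); return p[:2]/p[2]
def crop(tag,x0,y0,x1,y1,k,out):
    im=load(tag)['image'][y0:y1,x0:x1]; cv2.imwrite(f'pics/{out}.png',cv2.resize(im,None,fx=k,fy=k,interpolation=cv2.INTER_CUBIC))
E
python3 - <<'E'
from h import *
for n in('side','top','wrist'):
    d=snap(n,n+'0')
    print(n,-np.array(d['R']).T@np.array(d['t']))
print(arm.get_state())
E
```

```text
pics
side [0.40394517 1.02104403 0.97998038]
top [ 4.14295267e-01 -3.92322423e-04  1.27327318e+00]
wrist [ 0.19425901 -0.520051    0.38378979]
{'clock': 0.15, 'joints': array([-8.88527564e+01,  1.48519178e+01,  8.79967705e+01,  1.46681752e-03,
        7.72345610e+01, -1.16205419e+01]), 'qd': array([-0.1016837 , -0.1013318 , -0.13202364, -0.03466461,  0.03281048,
       -0.12253703]), 'joint_efforts': array([ 2.49910197e-03, -4.37639165e+01, -2.84234709e+01,  7.19548808e-02,
        3.79528804e-02, -8.44128454e-05]), 'eef_pos': array([ 0.12156464, -0.53598781,  0.23198685]), 'tcp_rot': array([-1.79918745e+02, -1.81695993e-02,  1.27674474e+01]), 'force': array([0.37739163, 0.13795665, 0.43058882]), 'ft_torque': array([ 0.0426145 ,  0.02290042, -0.00491391]), 'opening': 0.9990418338505179}
```

View pics/top0.png

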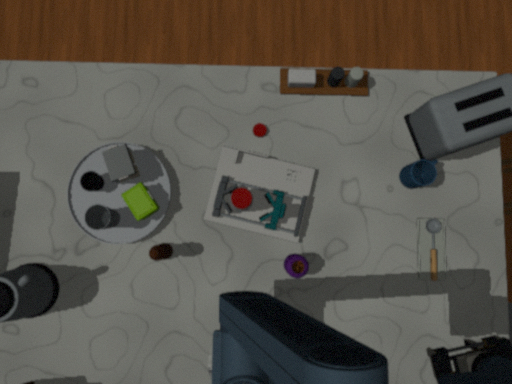

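View pics/side0.png

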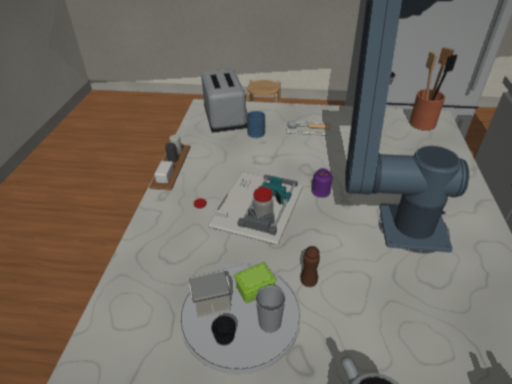

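View pics/wrist0.png

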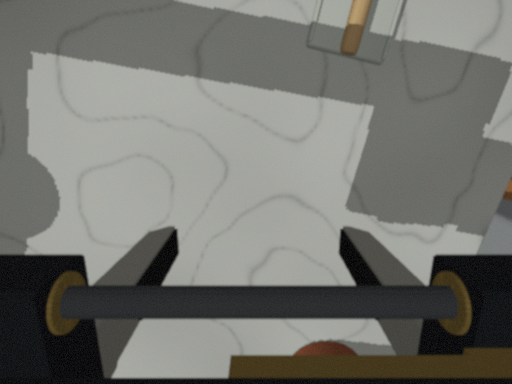

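```bash
python3 - <<'E'
from h import *
crop('top0',195,115,335,285,4.5,'c1') if 0 else crop('top0',195,140,335,250,5.5,'c1')
crop('side0',180,160,340,250,5,'c2')
crop('top0',240,110,290,150,6,'c3')
d=load('top0'); print(d['mtx'])
for uv,z in [((222,148),.022),((318,170),.022),((299,241),.022),((205,218),.022),((242,198),.124),((260,130),.016)]: print(uv,onplane(d,uv,z))
E
```

```text
[[388.37447998   0.         254.37404609]
 [  0.         388.37447998 192.13894259]
 [  0.           0.           1.        ]]
(222, 148) [0.68495686 0.08893577 0.022     ]
(318, 170) [ 0.61808676 -0.22600685  0.022     ]
(299, 241) [ 0.38690411 -0.16484994  0.022     ]
(205, 218) [0.45543637 0.13782633 0.022     ]
(242, 198) [0.51317068 0.01866609 0.124     ]
(260, 130) [ 0.74928509 -0.03470601  0.016     ]
```

View pics/c1.png

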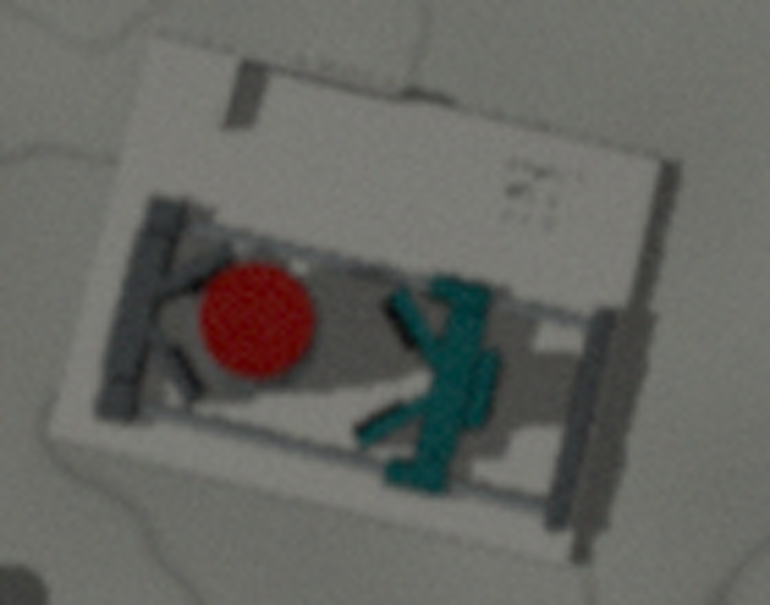

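View pics/c2.png

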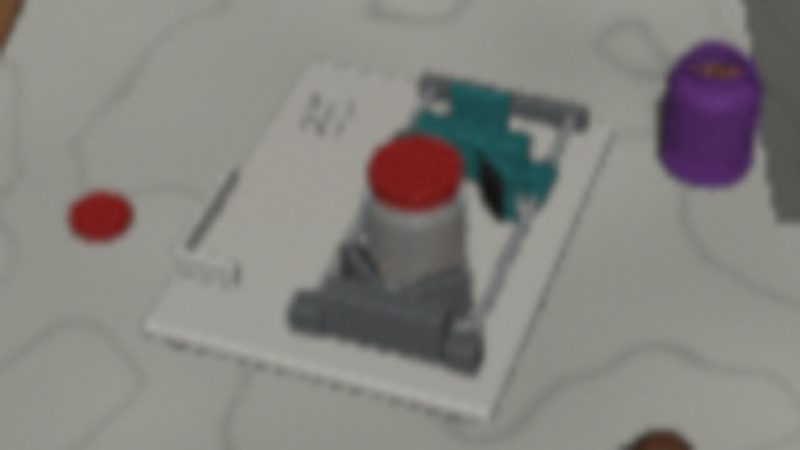

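```bash
cat >> h.py <<'E'
def Tb(p,X):
    c,s=np.cos(p[2]),np.sin(p[2]); X=np.array(X); return np.array([p[0]+c*X[0]-s*X[1],p[1]+s*X[0]+c*X[1],X[2]])
E
python3 - <<'E'
from h import *
from scipy.optimize import least_squares
a=load('top0');b=load('side0')
ct=lambda u,v:np.array([u/5.5+195-.4,v/5.5+140-.4]); cs=lambda u,v:np.array([u/5+180-.4,v/5+160-.4])
C=dict(tl=(.165,.1,.022),tr=(.165,-.215,.022),br=(-.085,-.215,.022),bl=(-.085,.1,.022))
O=[(a,C['tl'],ct(150,38)),(a,C['tr'],ct(672,160)),(a,C['br'],ct(582,562)),(a,C['bl'],ct(52,432)),
(b,C['tl'],cs(148,328)),(b,C['bl'],cs(490,415)),(b,C['br'],cs(612,130)),(b,C['tr'],cs(315,65))]
for sel in (O[:4],O[4:],O):
    f=lambda p:np.concatenate([proj(d,Tb(p,X))-uv for d,X,uv in sel])
    r=least_squares(f,[.5,.03,-.2]); print(r.x,np.degrees(r.x[2]),r.fun.reshape(-1,2).round(1).tolist())
p=r.x; np.save('p.npy',p)
inv=lambda X:(lambda d:(np.cos(p[2])*d[0]+np.sin(p[2])*d[1],-np.sin(p[2])*d[0]+np.cos(p[2])*d[1]))(X-np.array([p[0],p[1],0]))
print('lid',onplane(a,ct(258,321),.124),inv(onplane(a,ct(258,321),.124)))
for n,uv,z in [('lid L',(200,321),.124),('lid R',(315,321),.124),('plate top R',(494,390),.092),('plate up',(488,350),.092),('plate dn',(478,428),.092),('bodytop right edge',(490,290),.067)]:
    X=onplane(a,ct(*uv),z); print(n,X,np.round(inv(X),4))
E
```

```text
[ 0.51141463  0.02446771 -0.21777983] -12.47786496946325 [[1.0, -1.2], [-0.3, -1.1], [-0.7, 0.8], [0.1, 1.5]]
[ 0.50932739  0.03091165 -0.22642624] -12.973268097056831 [[-1.2, -0.1], [0.7, 0.7], [1.3, -0.7], [-0.7, -0.8]]
[ 0.51058877  0.02625724 -0.22082519] -12.652351486855032 [[0.6, -1.1], [-0.7, -0.7], [-1.4, 1.2], [-0.6, 1.7], [-1.3, -0.8], [0.6, -0.4], [0.7, -1.6], [-1.2, -1.4]]
lid [0.51325342 0.02012472 0.124     ] (np.float64(0.003943177896431126), np.float64(-0.005399945568453564))
lid L [0.51270408 0.05139831 0.124     ] [-0.0034  0.025 ]
lid R [ 0.51379377 -0.01063752  0.124     ] [ 0.0112 -0.0353]
plate top R [ 0.47994721 -0.11071972  0.092     ] [ 1.000e-04 -1.404e-01]
plate up [ 0.50209901 -0.10720119  0.092     ] [ 0.0209 -0.1321]
plate dn [ 0.45877777 -0.10203553  0.092     ] [-0.0225 -0.1365]
bodytop right edge [ 0.53815711 -0.11030685  0.067     ] [ 0.0568 -0.1272]
```

Candidates: the red lid on the jar at top (242,198) is about 62 mm across and sits on the clear jar, so it is the one meant. The loose red lid at (260,130) is clearly smaller (about 41 mm), and the purple jar at (296,265) is a decoy. The crops confirm this. The jaw's plate face lies at board y of about -140 mm. I'll approach behind it.

Request:
apply_moves(deltas=[{"xyz": [0.027, -0.0194, 0]}, {"xyz": [0.027, -0.0194, 0]}, {"xyz": [0.027, -0.0194, 0]}, {"xyz": [0.027, -0.0194, 0]}, {"xyz": [0.027, -0.0194, 0]}, {"xyz": [0.027, -0.0194, 0]}, {"xyz": [0.027, -0.0194, 0]}, {"xyz": [0.027, -0.0194, 0]}, {"xyz": [0.027, -0.0194, 0]}, {"xyz": [0.027, -0.0194, 0]}, {"xyz": [0.027, -0.0194, 0]}, {"xyz": [0.027, -0.0194, 0]}], hand=0, newtons=20)

```text
invalid input at $.deltas[0]: expected keys xyz, yaw
```

Request:
apply_moves(deltas=[{"xyz": [0.027, -0.0194, 0]}, {"xyz": [0.027, -0.0194, 0]}, {"xyz": [0.027, -0.0194, 0]}, {"xyz": [0, 0, 0], "yaw": -7}, {"xyz": [0, 0, 0], "yaw": -7}, {"xyz": [0, 0, 0], "yaw": -7}, {"xyz": [0, 0, 0], "yaw": -7}, {"xyz": [0, 0, 0], "yaw": -7}, {"xyz": [0, 0, 0], "yaw": -7}, {"xyz": [0, 0, 0], "yaw": -7}, {"xyz": [0, 0, 0], "yaw": -7}, {"xyz": [0, 0, 0], "yaw": -7}])

```text
invalid input at $.deltas[0]: expected keys xyz, yaw
```

Request:
apply_moves(deltas=[{"xyz": [0, 0, 0], "yaw": -1.6}, {"xyz": [0, 0, 0]}, {"xyz": [0, 0, 0]}])

```text
invalid input at $.deltas[1]: expected keys xyz, yaw
```

```bash
python3 - <<'E'
from h import *
snap('top','top1');snap('wrist','wrist1');crop('top1',195,140,335,250,5.5,'c4');snap('side','side1');crop('side1',180,160,340,250,5,'c5')
s=arm.get_state();print(s['clock'],s['eef_pos'],s['tcp_rot'],s['force'],s['opening'])
E
```

```text
0.3 [ 0.12155063 -0.53621583  0.23237341] [-1.79962746e+02 -5.95635794e-03  1.27679367e+01] [0.7114136  0.19862074 0.67978195] 1.0061512252471467
```

View pics/c5.png

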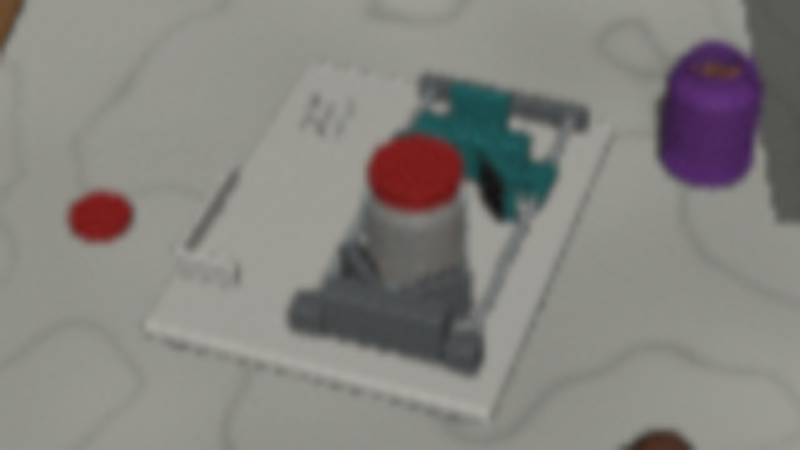

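View pics/wrist1.png

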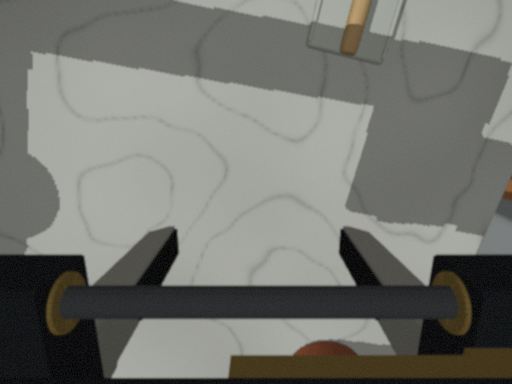

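Nothing has moved: every row needs a yaw key.

Request:
apply_moves(deltas=[{"xyz": [0.027, -0.0194, 0], "yaw": 0}, {"xyz": [0.027, -0.0194, 0], "yaw": 0}, {"xyz": [0.027, -0.0194, 0], "yaw": 0}, {"xyz": [0.027, -0.0194, 0], "yaw": 0}, {"xyz": [0.027, -0.0194, 0], "yaw": 0}, {"xyz": [0.027, -0.0194, 0], "yaw": 0}, {"xyz": [0.027, -0.0194, 0], "yaw": 0}, {"xyz": [0.027, -0.0194, 0], "yaw": 0}, {"xyz": [0.027, -0.0194, 0], "yaw": 0}, {"xyz": [0.027, -0.0194, 0], "yaw": 0}, {"xyz": [0.027, -0.0194, 0], "yaw": 0}, {"xyz": [0.027, -0.0194, 0], "yaw": 0}], hand=0, newtons=20)

```text
clock: 1.3
eef_pos: [0.3869, -0.2364, 0.2328]
tcp_rot: [180.0, -0.0, 12.8]
force: [0.8, -0.0, -0.0]
opening: 0.186
```

Request:
apply_moves(deltas=[{"xyz": [0.027, -0.0194, 0], "yaw": 0}, {"xyz": [0.027, -0.0194, 0], "yaw": 0}, {"xyz": [0.027, -0.0194, 0], "yaw": 0}, {"xyz": [0, 0, 0], "yaw": -7}, {"xyz": [0, 0, 0], "yaw": -7}, {"xyz": [0, 0, 0], "yaw": -7}, {"xyz": [0, 0, 0], "yaw": -7}, {"xyz": [0, 0, 0], "yaw": -7}, {"xyz": [0, 0, 0], "yaw": -7}, {"xyz": [0, 0, 0], "yaw": -7}, {"xyz": [0, 0, 0], "yaw": -7}, {"xyz": [0, 0, 0], "yaw": -7}])

```text
clock: 2.3
eef_pos: [0.4522, -0.163, 0.2326]
tcp_rot: [-180.0, -0.0, 76.1]
force: [0.1, -0.0, 0.5]
opening: 0.005
```

Request:
apply_moves(deltas=[{"xyz": [0, 0, 0], "yaw": -1.6}, {"xyz": [0, 0, 0], "yaw": 0}, {"xyz": [0, 0, 0], "yaw": 0}])

```text
clock: 2.55
eef_pos: [0.4522, -0.1631, 0.2326]
tcp_rot: [-180.0, -0.0, 77.3]
force: [0.3, -0.3, -0.2]
opening: 0.002
```

```bash
python3 - <<'E'
from h import *
snap('top','top2');snap('wrist','wrist2');snap('side','side2');crop('side2',180,160,340,250,5,'c6')
s=arm.get_state();print(s['clock'],s['eef_pos'],s['tcp_rot'],s['force'],s['opening'])
E
```

```text
2.7 [ 0.4522171  -0.16309973  0.23264766] [-1.79997270e+02 -1.42638521e-03  7.73110781e+01] [ 0.20285474 -0.32290595 -0.44445329] 0.004833021102529232
```

View pics/c6.png

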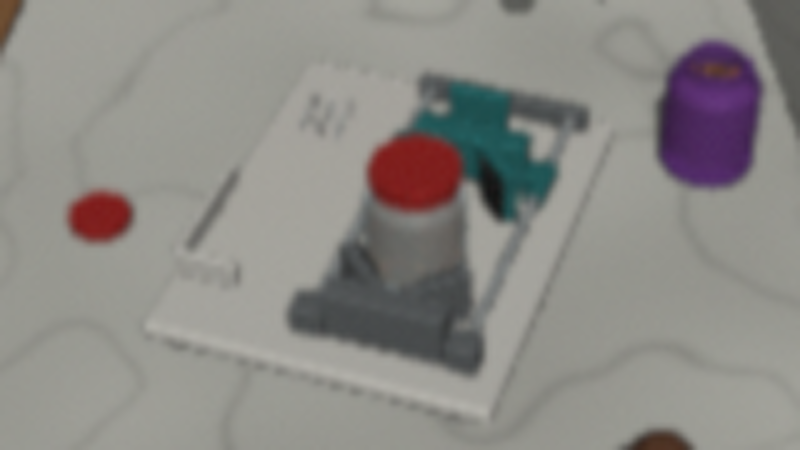

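View pics/wrist2.png

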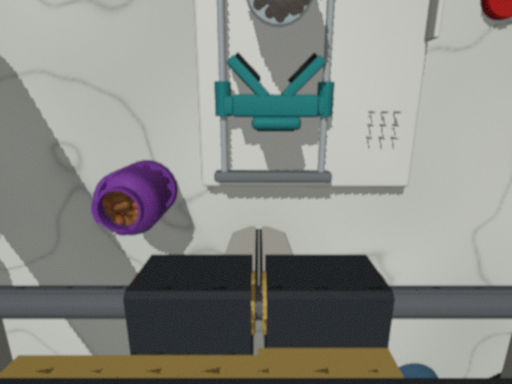

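```bash
python3 - <<'E'
from h import *
crop('wrist2',200,0,350,200,4,'c7')
E
```

```text
(no output)
```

View pics/c7.png

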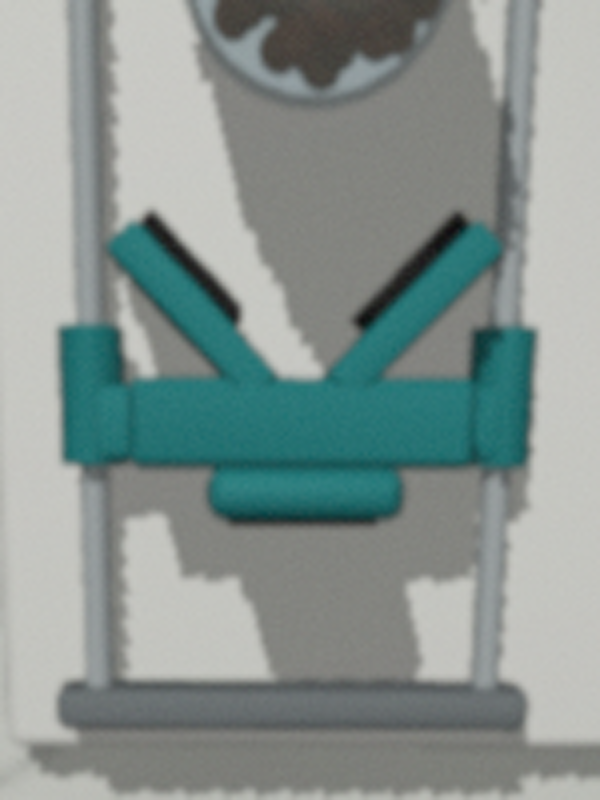

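```bash
python3 - <<'E'
from h import *
d=load('wrist2');p=np.load('p.npy')
def inv(X):
    e=X[:2]-p[:2];c,s=np.cos(p[2]),np.sin(p[2]);return np.array([c*e[0]+s*e[1],-s*e[0]+c*e[1]])
for n,u,v,z in [('plate',306,516,.092),('plateL',210,495,.092),('plateR',402,495,.092),('barfront',292,685,.036),('barback',292,729,.036),('barL',58,706,.036),('barR',526,706,.036),('slab edge',300,743,.022),('slabR',595,745,.022),('rodL',85,200,.038),('rodL2',98,600,.038)]:
    X=onplane(d,(u/4+200-.4,v/4-.4),z);print(n,X.round(4),inv(X).round(4))
s=arm.get_state();print('tcp',inv(s['eef_pos']))
E
```

```text
plate [ 0.4815 -0.1125  0.092 ] [ 0.002  -0.1418]
plateL [ 0.461  -0.1031  0.092 ] [-0.0201 -0.1371]
plateR [ 0.5039 -0.1128  0.092 ] [ 0.024  -0.1371]
barfront [ 0.4702 -0.1619  0.036 ] [ 0.0018 -0.1924]
barback [ 0.4676 -0.1745  0.036 ] [ 0.002  -0.2053]
barL [ 0.4037 -0.1531  0.036 ] [-0.065  -0.1984]
barR [ 0.5343 -0.1826  0.036 ] [ 0.0688 -0.1986]
slab edge [ 0.4689 -0.1825  0.022 ] [ 0.0051 -0.2129]
slabR [ 0.5552 -0.2026  0.022 ] [ 0.0936 -0.2136]
rodL [ 0.4448 -0.0263  0.038 ] [-0.0527 -0.0657]
rodL2 [ 0.4226 -0.1261  0.038 ] [-0.0524 -0.168 ]
tcp [-0.01547845 -0.19754424]
```

Request:
apply_moves(deltas=[{"xyz": [0.0158, 0.0088, 0], "yaw": 0}, {"xyz": [0.0157, 0.0087, 0], "yaw": 0}, {"xyz": [0, 0, 0.025], "yaw": 0}, {"xyz": [0, 0, 0.025], "yaw": 0}, {"xyz": [0, 0, 0.025], "yaw": 0}, {"xyz": [0, 0, 0.025], "yaw": 0}, {"xyz": [0, 0, 0.025], "yaw": 0}, {"xyz": [0, 0, 0.02], "yaw": 0}, {"xyz": [0, 0, 0.015], "yaw": 0}, {"xyz": [0, 0, 0.005], "yaw": 0}, {"xyz": [0, 0, 0], "yaw": 0}])

```text
clock: 3.62
eef_pos: [0.4754, -0.1358, 0.0665]
tcp_rot: [-179.8, -0.0, 77.3]
force: [-0.2, -0.1, 0.3]
opening: 0.006
```

Request:
apply_moves(deltas=[{"xyz": [0.008, 0, 0], "yaw": 0}, {"xyz": [0.006, 0, 0], "yaw": 0}, {"xyz": [0.004, 0, 0], "yaw": 0}, {"xyz": [0.004, 0, 0], "yaw": 0}, {"xyz": [0.004, 0, 0], "yaw": 0}])

```text
clock: 4.03
eef_pos: [0.4825, -0.1125, 0.0688]
tcp_rot: [179.9, 0.2, 77.4]
force: [-3.0, -10.2, -2.4]
opening: 0.006
```

```bash
python3 - <<'E'
from h import *
d=snap('wrist','wrist3');snap('side','side3');crop('side3',180,160,340,250,5,'c8')
s=arm.get_state();print(s['clock'],s['eef_pos'],s['tcp_rot'],s['force'],s['opening'])
E
```

```text
4.1333 [ 0.48265749 -0.11180513  0.0687717 ] [1.79856394e+02 1.69669706e-01 7.74255015e+01] [-1.38667037 -6.56892028 -2.60474735] 0.005710651495218315
```

View pics/wrist3.png

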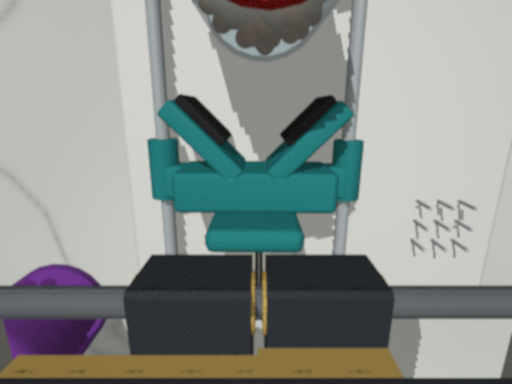

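View pics/c8.png

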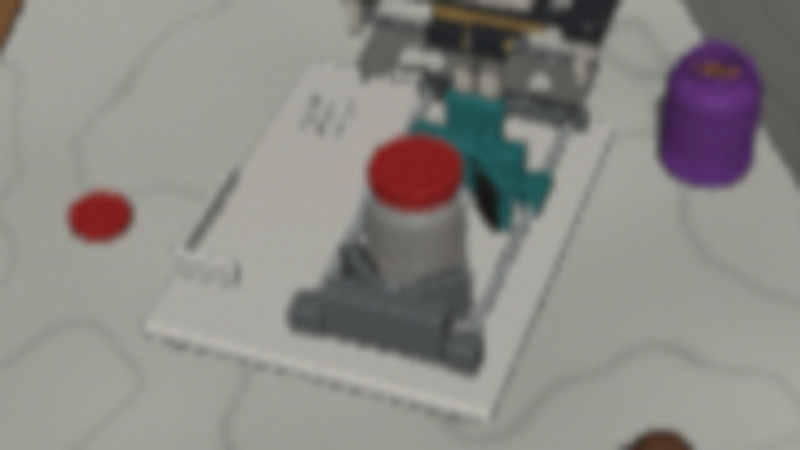

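Request:
apply_moves(deltas=[{"xyz": [0.003, 0, 0], "yaw": 0}, {"xyz": [0.003, 0, 0], "yaw": 0}, {"xyz": [0.003, 0, 0], "yaw": 0}, {"xyz": [0.003, 0, 0], "yaw": 0}, {"xyz": [0.003, 0, 0], "yaw": 0}, {"xyz": [0.003, 0, 0], "yaw": 0}, {"xyz": [0.003, 0, 0], "yaw": 0}, {"xyz": [0.003, 0, 0], "yaw": 0}, {"xyz": [0.003, 0, 0], "yaw": 0}, {"xyz": [0.003, 0, 0], "yaw": 0}, {"xyz": [0.003, 0, 0], "yaw": 0}])

```text
clock: 5.05
eef_pos: [0.4899, -0.0804, 0.0688]
tcp_rot: [179.8, 0.2, 77.4]
force: [-1.8, -10.6, -3.1]
opening: 0.008
```

Request:
apply_moves(deltas=[{"xyz": [0.002, 0, 0], "yaw": 0}, {"xyz": [0.002, 0, 0], "yaw": 0}])

```text
clock: 5.22
eef_pos: [0.4908, -0.0765, 0.0688]
tcp_rot: [179.8, 0.2, 77.4]
force: [-2.8, -11.4, -3.9]
opening: 0.01
```

Request:
apply_moves(deltas=[{"xyz": [0.002, 0, 0], "yaw": 0}, {"xyz": [0.002, 0, 0], "yaw": 0}])

```text
clock: 5.38
eef_pos: [0.4916, -0.0731, 0.0688]
tcp_rot: [179.8, 0.3, 77.4]
force: [-2.4, -12.3, -4.3]
opening: 0.007
```

Request:
apply_moves(deltas=[{"xyz": [0.002, 0, 0], "yaw": 0}, {"xyz": [0.001, 0, 0], "yaw": 0}])

```text
clock: 5.55
eef_pos: [0.4923, -0.0701, 0.0688]
tcp_rot: [179.8, 0.3, 77.4]
force: [-2.7, -13.3, -2.5]
opening: 0.007
```

Request:
apply_moves(deltas=[{"xyz": [0.0015, 0, 0], "yaw": 0}, {"xyz": [0.0015, 0, 0], "yaw": 0}])

```text
clock: 5.72
eef_pos: [0.4928, -0.0677, 0.0688]
tcp_rot: [179.8, 0.3, 77.4]
force: [-3.5, -14.9, -3.5]
opening: 0.002
```

Request:
apply_moves(deltas=[{"xyz": [0.001, 0, 0], "yaw": 0}, {"xyz": [0.001, 0, 0], "yaw": 0}])

```text
clock: 5.88
eef_pos: [0.4933, -0.0659, 0.0688]
tcp_rot: [179.8, 0.3, 77.4]
force: [-2.9, -16.3, -3.0]
opening: 0.004
```

Request:
apply_moves(deltas=[{"xyz": [0.001, 0, 0], "yaw": 0}, {"xyz": [0.001, 0, 0], "yaw": 0}])

```text
clock: 6.05
eef_pos: [0.4935, -0.0648, 0.0688]
tcp_rot: [179.8, 0.4, 77.5]
force: [-4.4, -20.6, -3.0]
opening: 0.004
```

Request:
apply_moves(deltas=[{"xyz": [0.001, 0, 0], "yaw": 0}, {"xyz": [0.001, 0, 0], "yaw": 0}])

```text
clock: 6.22
eef_pos: [0.4937, -0.0639, 0.0689]
tcp_rot: [179.8, 0.5, 77.5]
force: [-6.7, -25.1, -3.1]
opening: 0.002
```

Request:
apply_moves(deltas=[{"xyz": [0.001, 0, 0], "yaw": 0}, {"xyz": [0, 0, 0], "yaw": 0}])

```text
clock: 6.38
eef_pos: [0.4938, -0.0634, 0.0689]
tcp_rot: [179.9, 0.5, 77.5]
force: [-6.5, -24.5, -3.5]
opening: 0.003
```

Peak push was 25–26 N, as required. I'll back off and look.

Request:
apply_moves(deltas=[{"xyz": [-0.005, 0, 0], "yaw": 0}, {"xyz": [-0.012, 0, 0], "yaw": 0}, {"xyz": [-0.015, 0, 0], "yaw": 0}, {"xyz": [0, 0, -0.03], "yaw": 0}, {"xyz": [0, 0, -0.03], "yaw": 0}, {"xyz": [0, 0, -0.03], "yaw": 0}, {"xyz": [0, 0, -0.03], "yaw": 0}, {"xyz": [0, 0, -0.03], "yaw": 0}, {"xyz": [0, 0, -0.015], "yaw": 0}, {"xyz": [0, 0, 0], "yaw": 0}], hand=1)

```text
clock: 7.22
eef_pos: [0.4891, -0.0899, 0.2377]
tcp_rot: [179.4, 0.1, 77.4]
force: [1.7, -0.1, -0.0]
opening: 0.671
```

```bash
python3 - <<'E'
from h import *
snap('wrist','wrist4');snap('side','side4');crop('side4',180,160,340,250,5,'c9');snap('top','top4');crop('top4',195,140,335,250,5.5,'c10')
s=arm.get_state();print(s['clock'],s['eef_pos'],s['tcp_rot'],s['force'],s['opening'])
E
```

```text
7.3667 [ 0.48624383 -0.08896611  0.23215975] [-1.79975945e+02 -1.64231892e-02  7.73826659e+01] [ 0.63726105 -0.33555046 -0.92333406] 0.8004409749341395
```

View pics/wrist4.png

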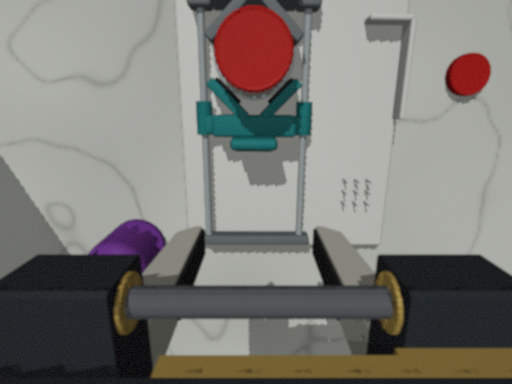

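View pics/c9.png

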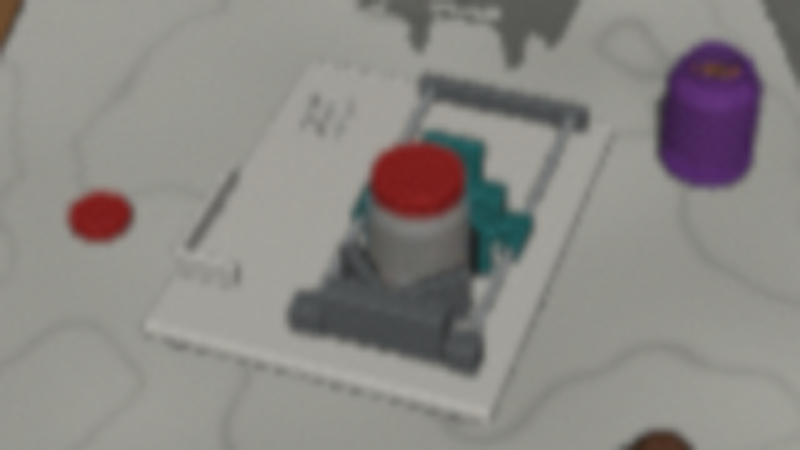

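View pics/c10.png

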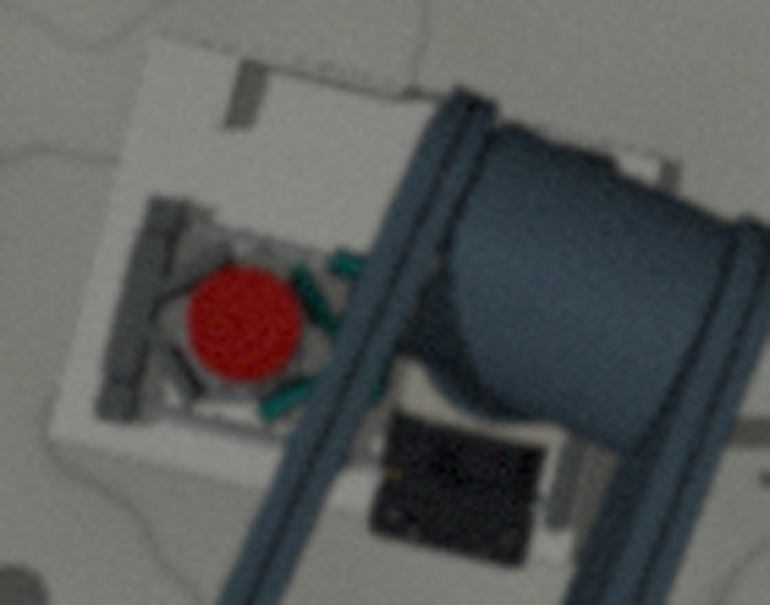

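```bash
cat >> h.py <<'E'
def lidfit(tag,z0,box,r=.0315,h=.016):
    d=load(tag);im=d['image'].astype(int);m=((im[...,2]>70)&(im[...,2]>2.2*im[...,1])).astype(np.uint8)
    M=np.zeros_like(m);x0,y0,x1,y1=box;M[y0:y1,x0:x1]=m[y0:y1,x0:x1]
    from scipy.optimize import least_squares
    n,l,st,c=cv2.connectedComponentsWithStats(M);k=1+np.argmax(st[1:,4]);ys,xs=np.where(l==k)
    obs=np.array([xs.min()-.5,xs.max()+.5,ys.min()-.5,ys.max()+.5]);a=np.linspace(0,2*np.pi,200)
    def f(q):
        P=np.array([proj(d,(q[0]+r*np.cos(t),q[1]+r*np.sin(t),z)) for t in a for z in(z0,z0+h)])
        return np.array([P[:,0].min(),P[:,0].max(),P[:,1].min(),P[:,1].max()])-obs
    s=least_squares(f,[.51,.02],diff_step=1e-4);return s.x,s.fun.round(2)
E
python3 - <<'E'
from h import *
p=np.load('p.npy')
for t,b in (('wrist4',(200,0,310,110)),('top4',(200,160,265,230)),('side4',(240,170,290,215)),('top0',(200,160,265,230))): print(t,*lidfit(t,.108,b))
print('origin+2mm',Tb(p,(.002,0,0)))
d=load('wrist4')
for uv,z in [((254-22,143),.092),((254+22,143),.092)]: print(onplane(d,uv,z))
s=arm.get_state();print(s['eef_pos'],s['tcp_rot'],s['opening'])
E
```

```text
wrist4 [0.51338913 0.02633905] [-0.21  0.21 -0.25  0.33]
top4 [0.51357402 0.02756346] [-0.12  0.12 -0.23  0.23]
side4 [0.51167403 0.02533456] [-1.03  1.03 -1.09  0.96]
top0 [0.51367824 0.02162997] [-0.11  0.11 -0.23  0.23]
origin+2mm [0.5125402  0.02581917 0.        ]
[ 0.47621098 -0.04415393  0.092     ]
[ 0.51695231 -0.05330492  0.092     ]
[ 0.48624383 -0.08896611  0.23215975] [-1.79975945e+02 -1.64231892e-02  7.73826659e+01] 0.8004409749341395
```

Request:
apply_moves(deltas=[{"xyz": [0.024, 0.0003, 0], "yaw": 0}, {"xyz": [0.024, 0.0003, 0], "yaw": 0}, {"xyz": [0.024, 0.0003, 0], "yaw": 0}, {"xyz": [0.024, 0.0002, 0], "yaw": 0}, {"xyz": [0.0224, 0, 0], "yaw": 0}, {"xyz": [0, 0, 0.025], "yaw": 0}, {"xyz": [0, 0, 0.025], "yaw": 0}, {"xyz": [0, 0, 0.02], "yaw": 0}, {"xyz": [0, 0, 0.01], "yaw": 0}, {"xyz": [0, 0, 0], "yaw": 0}, {"xyz": [0, 0, 0], "yaw": 0}], hand=1)

```text
clock: 8.28
eef_pos: [0.5131, 0.026, 0.1519]
tcp_rot: [-179.9, 0.0, 77.4]
force: [1.1, 0.7, -0.2]
opening: 1.001
```

```bash
python3 - <<'E'
from h import *
snap('wrist','wrist5');snap('side','side5');crop('side5',180,120,340,240,5,'c11')
s=arm.get_state();print(s['clock'],s['eef_pos'],s['tcp_rot'],s['force'],s['opening'])
E
```

```text
8.3833 [0.51437092 0.02569345 0.15350318] [ 1.79920271e+02 -6.92933029e-03  7.73512208e+01] [-0.78072179 -0.21224705 -0.60438951] 1.0046371181103662
```

View pics/c11.png

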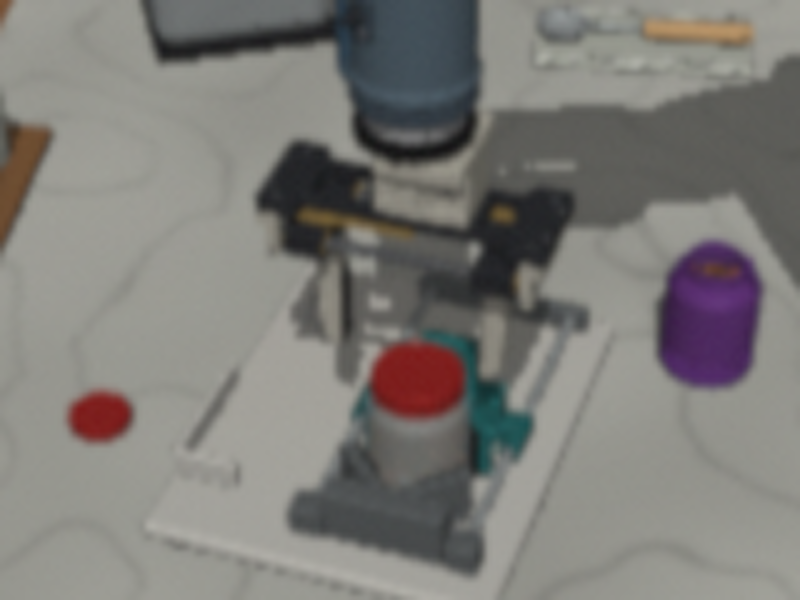

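View pics/wrist5.png

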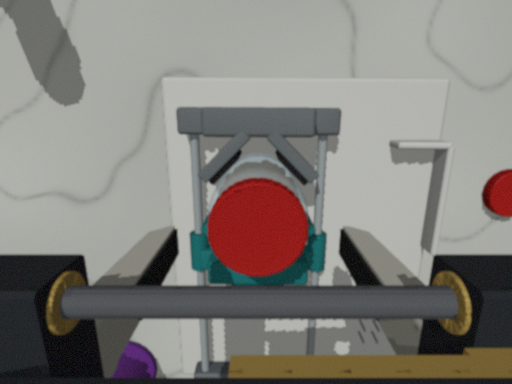

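```bash
python3 - <<'E'
from h import *
print(lidfit('wrist5',.108,(200,160,320,290)))
E
```

```text
(array([0.51345569, 0.02565366]), array([-0.84,  0.83, -1.64,  1.89]))
```

Request:
apply_moves(deltas=[{"xyz": [0, 0, 0.012], "yaw": 0}, {"xyz": [0, 0, 0.01], "yaw": 0}, {"xyz": [0, 0, 0.006], "yaw": 0}, {"xyz": [0, 0, 0.002], "yaw": 0}, {"xyz": [0, 0, 0], "yaw": 0}, {"xyz": [0, 0, 0], "yaw": 0}])

```text
clock: 8.88
eef_pos: [0.5139, 0.0259, 0.1229]
tcp_rot: [180.0, -0.0, 77.4]
force: [0.9, -0.5, -0.2]
opening: 1.0
```

Request:
apply_moves(deltas=[{"xyz": [0, 0, 0], "yaw": 0}, {"xyz": [0, 0, 0], "yaw": 0}, {"xyz": [0, 0, 0], "yaw": 0}, {"xyz": [0, 0, 0], "yaw": 0}, {"xyz": [0, 0, 0], "yaw": 0}, {"xyz": [0, 0, 0], "yaw": 0}, {"xyz": [0, 0, 0], "yaw": 0}, {"xyz": [0, 0, 0], "yaw": 0}], hand=0.5, newtons=45)

```text
clock: 9.55
eef_pos: [0.5124, 0.0262, 0.1226]
tcp_rot: [-179.9, 0.0, 77.4]
force: [-5.1, 0.2, 4.8]
opening: 0.671
```

```bash
python3 - <<'E'
from h import *
snap('wrist','wrist6');snap('side','side6');crop('side6',220,140,310,230,6,'c12')
s=arm.get_state();print(s['clock'],s['eef_pos'],s['tcp_rot'],s['force'],s['ft_torque'],s['opening'],s['joints'])
E
```

```text
9.65 [0.51244631 0.02623794 0.12260714] [-1.79856715e+02  6.24355044e-03  7.73743703e+01] [-5.35922322  0.76781414  5.45678733] [ 0.08776022  1.00413036 -0.03234118] 0.6708014410506569 [-9.54036135e+00  1.70866103e+01  1.01566538e+02  1.68131239e-03
  6.14902655e+01  3.08447176e+00]
```

View pics/c12.png

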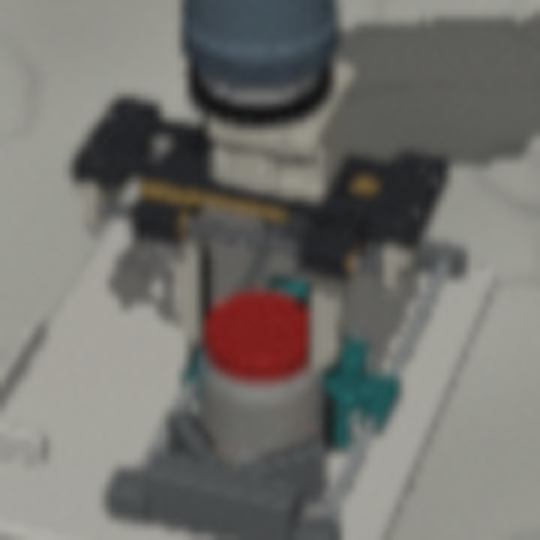

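View pics/wrist6.png

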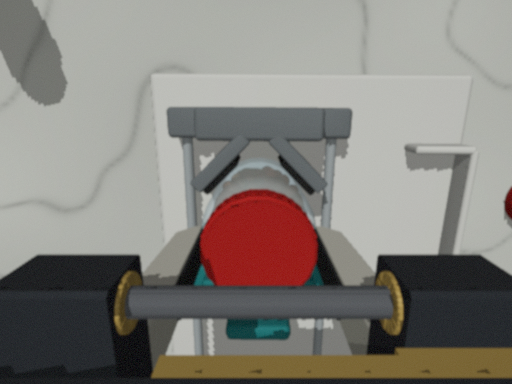

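Request:
apply_moves(deltas=[{"xyz": [0, -0.0013, 0], "yaw": 0}, {"xyz": [0, 0, 0], "yaw": -3}, {"xyz": [0, 0, 0], "yaw": -4}, {"xyz": [0, 0, 0], "yaw": -4}, {"xyz": [0, 0, 0], "yaw": -4}])

```text
clock: 10.07
eef_pos: [0.513, 0.0257, 0.1228]
tcp_rot: [179.9, 0.0, 92.5]
force: [-0.3, -0.7, 2.6]
opening: 0.667
```

```bash
python3 - <<'E'
from h import *
snap('wrist','wrist7')
s=arm.get_state();print(s['clock'],s['eef_pos'],s['tcp_rot'],s['force'],s['ft_torque'],s['opening'],s['joint_efforts'][5])
E
```

```text
10.1167 [0.51306112 0.02571444 0.12284371] [1.79922018e+02 4.89288771e-02 9.27786423e+01] [ 0.39130825 -1.67116404  1.06995545] [-0.31273421  0.26710093  0.13666812] 0.6663986380818641 0.38271088153123856
```

View pics/wrist7.png

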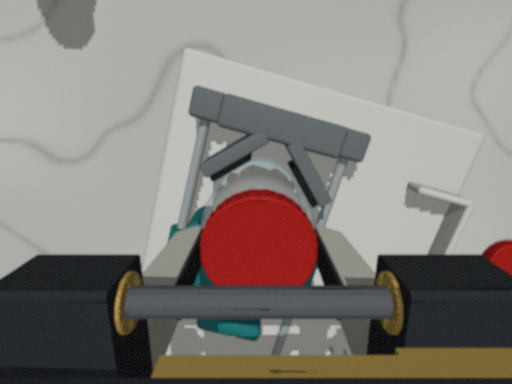

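Request:
apply_moves(deltas=[{"xyz": [0, 0, 0], "yaw": -4}, {"xyz": [0, 0, 0], "yaw": -4}, {"xyz": [0, 0, 0], "yaw": -4}])

```text
clock: 10.37
eef_pos: [0.5135, 0.0256, 0.123]
tcp_rot: [179.9, 0.1, 104.4]
force: [0.3, -2.6, 1.7]
opening: 0.67
```

Request:
apply_moves(deltas=[{"xyz": [0, 0, 0], "yaw": -4}, {"xyz": [0, 0, 0], "yaw": -4}])

```text
clock: 10.53
eef_pos: [0.5138, 0.0256, 0.1232]
tcp_rot: [179.9, 0.1, 112.4]
force: [1.3, -1.5, 2.0]
opening: 0.67
```

```bash
python3 - <<'E'
from h import *
s=arm.get_state();print(s['clock'],s['eef_pos'],s['tcp_rot'],s['force'],s['ft_torque'],s['opening'],s['joint_efforts'][5])
E
```

```text
10.5333 [0.5138001  0.02562076 0.12316055] [1.79859602e+02 1.16673379e-01 1.12435352e+02] [ 1.32249985 -1.47393086  2.04594847] [-0.27651534 -0.0848651  -0.19736135] 0.6698110118282999 0.8867988176643848
```

Request:
apply_moves(deltas=[{"xyz": [0, 0, 0], "yaw": -2.5}, {"xyz": [0, 0, 0], "yaw": -2.5}])

```text
clock: 10.7
eef_pos: [0.5141, 0.0258, 0.1234]
tcp_rot: [179.8, 0.1, 117.4]
force: [0.9, -0.1, 3.2]
opening: 0.671
```

Request:
apply_moves(deltas=[{"xyz": [0, 0, 0], "yaw": -2}])

```text
clock: 10.78
eef_pos: [0.5143, 0.0259, 0.1236]
tcp_rot: [179.8, 0.1, 119.4]
force: [2.2, -0.1, 4.7]
opening: 0.668
```

Request:
apply_moves(deltas=[{"xyz": [0, 0, 0], "yaw": -2}, {"xyz": [0, 0, 0], "yaw": 0}])

```text
clock: 10.95
eef_pos: [0.5144, 0.026, 0.1242]
tcp_rot: [179.8, 0.2, 121.4]
force: [-2.0, 0.7, 11.2]
opening: 0.669
```

```bash
python3 - <<'E'
from h import *
s=arm.get_state();print(s['clock'],s['eef_pos'],s['tcp_rot'],s['force'],s['ft_torque'],s['opening'],s['joint_efforts'][5])
E
```

```text
10.95 [0.51435013 0.02599818 0.12416833] [1.79793249e+02 1.62424513e-01 1.21374668e+02] [-1.95616873  0.71051982 11.24350132] [0.00905262 0.23838076 0.09757162] 0.6685426278281873 -0.31481729820370674
```

The upward force jumped from 3 to 11 N at 44° and the turning torque dropped away, so the threads are free. I'll stop turning and lift gently.

Request:
apply_moves(deltas=[{"xyz": [0, 0, -0.001], "yaw": 0}, {"xyz": [0, 0, -0.001], "yaw": 0}, {"xyz": [0, 0, 0], "yaw": 0}])

```text
clock: 11.2
eef_pos: [0.5132, 0.0261, 0.125]
tcp_rot: [179.9, 0.1, 121.3]
force: [-1.1, 1.1, 5.5]
opening: 0.671
```

Request:
apply_moves(deltas=[{"xyz": [0, 0, -0.001], "yaw": 0}, {"xyz": [0, 0, -0.001], "yaw": 0}, {"xyz": [0, 0, 0], "yaw": 0}])

```text
clock: 11.45
eef_pos: [0.5123, 0.0262, 0.1265]
tcp_rot: [-180.0, -0.0, 121.3]
force: [-0.2, 0.5, 0.4]
opening: 0.669
```

Request:
apply_moves(deltas=[{"xyz": [0, 0, -0.003], "yaw": 0}, {"xyz": [0, 0, -0.004], "yaw": 0}, {"xyz": [0, 0, -0.005], "yaw": 0}, {"xyz": [0, 0, -0.005], "yaw": 0}, {"xyz": [0, 0, -0.003], "yaw": 0}, {"xyz": [0, 0, 0], "yaw": 0}, {"xyz": [0, 0, 0], "yaw": 0}, {"xyz": [0, 0, 0], "yaw": 0}])

```text
clock: 12.12
eef_pos: [0.5123, 0.0262, 0.1466]
tcp_rot: [-180.0, -0.0, 121.4]
force: [0.2, -0.2, -0.7]
opening: 0.665
```

```bash
python3 - <<'E'
from h import *
snap('wrist','wrist8');snap('side','side8');crop('side8',220,140,310,230,6,'c13');snap('top','top8')
s=arm.get_state();print(s['clock'],s['eef_pos'],s['tcp_rot'],s['force'],s['ft_torque'],s['opening'])
E
```

```text
12.2667 [0.51220506 0.02624637 0.14640783] [-1.79976006e+02 -1.96632412e-02  1.21364921e+02] [ 0.75146054 -0.26960571 -0.24668876] [-0.02984122 -0.07823619 -0.01211395] 0.6692886316436681
```

View pics/c13.png

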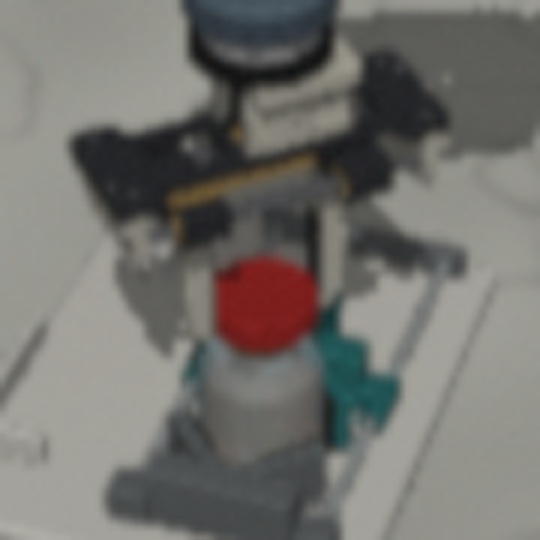

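View pics/wrist8.png

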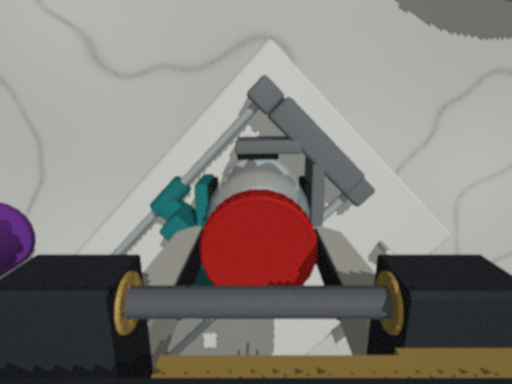

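View pics/side8.png

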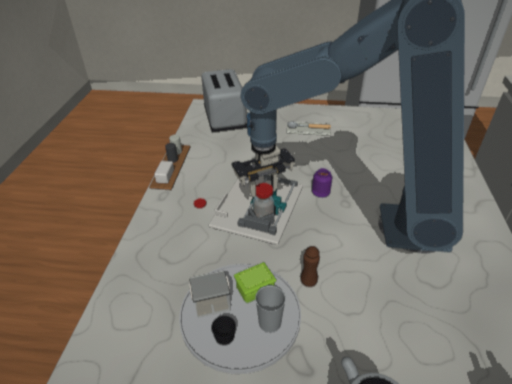

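```bash
python3 - <<'E'
from h import *
ims=[]
for t in('side6','side8'):
    im=load(t)['image'][175:220,245:285]; ims.append(cv2.resize(im,None,fx=9,fy=9,interpolation=cv2.INTER_CUBIC))
ims=np.hstack(ims).astype(float)*1.5; cv2.imwrite('pics/c14.png',np.clip(ims,0,255).astype(np.uint8))
ims=[]
for t in('wrist6','wrist8'):
    im=load(t)['image'][150:300,190:330]; ims.append(cv2.resize(im,None,fx=2.8,fy=2.8,interpolation=cv2.INTER_CUBIC))
cv2.imwrite('pics/c15.png',np.clip(np.hstack(ims)*1.3,0,255).astype(np.uint8))
d=load('side8'); a=np.linspace(0,2*np.pi,60)
for t,z in(('side6',.108),('side8',.1318)):
  print(t,lidfit(t,z,(245,170,290,215)))
E
```

```text
side6 (array([0.51496   , 0.02569029]), array([-1.03,  1.03, -1.09,  0.95]))
side8 (array([0.50842078, 0.0250024 ]), array([-1.14,  1.14, -0.59,  0.48]))
```

View pics/c14.png

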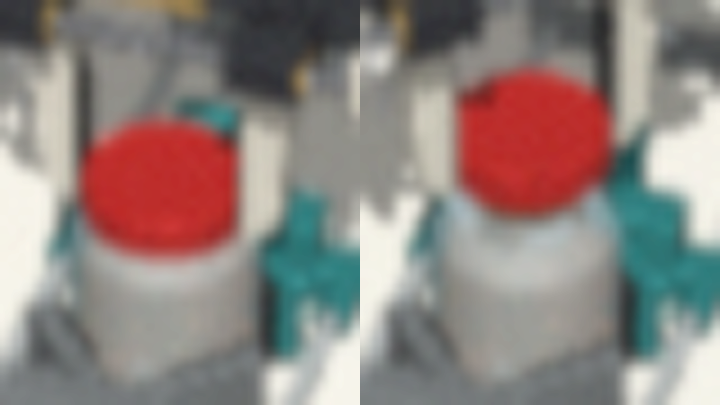

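View pics/c15.png

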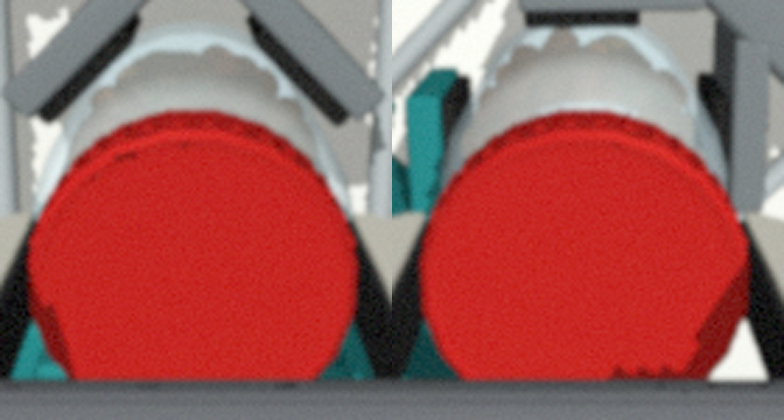

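The side and wrist crops show the lid clear above the mouth, with glass visible beneath it. Its rim sits in the same place in the wrist view as when first gripped (top edge at row 191), so it is level. The jar is upright between the jaws, the force is about 0, and the bystanders haven't moved. I'll hand it in.

```bash
python3 - <<'E'
from h import *
print(arm.job_done())
E
```

```text
the job is handed in; nothing more can be done
None
```

The almond jar is open, and I handed the job in at about 12.3 s with the lid still held above the mouth.

- **Pinch:** I pushed the teal jaw shut on the jar with a peak of about 25–26 N, at or slightly above the top of the 20–25 N asked. It has stayed against the jar since.
- **Unscrewing:** I gripped the 63 mm red lid with 45 N and turned it 44° anticlockwise. I stopped when the upward force jumped from about 3 N to 11 N, which showed the threads were free.
- **Final pose:** I lifted the lid straight up. By the arm's position its lower edge is about 15 mm above the mouth.

**Last checks:**
- The outside force on the gripper is about 0 N and the tool is vertical to within 0.1°.
- The jar looks upright between the jaws in the side view, and no bystander there has visibly moved.
- The coarse side view made the lid look slightly tilted. The sharper wrist view shows its rim where it was when first gripped, so I judged it level to within about 1.5°.
- I could not check directly that the jar did not turn in the jaws. The freeing angle of 44° against the expected 41° or so suggests it barely did.

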